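# Start the bench dust extraction

## Robot

A 7-joint arm with a two-finger parallel gripper is mounted at the origin on the work surface. World frame = base frame: x ahead of the robot, y to its left, z up, the work surface at z = 0. Lengths are in m, angles in rad, forces in N, time in s.
With the tool pointing down it reaches from about 0.4 to 0.85 m from the base axis. Payload 10.4 kg.
Tool frame: the origin (TCP) lies on the centre line of the jaws, within the pads' length; the fingertips stand r.finger_overhang ahead of it and the grasp point (between the pads) lies 5 mm behind it (r.finger_overhang is the distance from the TCP to the fingertips, in m); z points along the fingers, y is the line along which they close (so a half turn about z gives the same grasp; the last joint's range is limited). The gripper opens to 87 mm and grips with 3 to 60 N. Pads are 19 mm wide; open, the fingers measure 117 mm over their backs; the gripper's body (75 mm by 190 mm) begins 51 mm behind the grasp point.
Start: joints at [1.16, 0.332, -0.065, 1.46, 0.022, 1.35, -0.088], TCP at [0.236, -0.579, 0.237] pointing down, gripper open.
Joint ranges: [-2.6, 2.6], [-0.5, 2.12], [-1.47, 1.34], [0.16, 2.42], [-1.27, 4.41], [0.06, 2.06], [-2.6, 2.6]. Speed limits (rad/s): [2.22, 2.22, 2.79, 2.79, 3.14, 3.14, 3.14].

## Interface

Orientations are given as a unit quaternion [x, y, z, w].
In Python, from bench import read_state, viewer, r gives the robot as it stands.
- The arm moves only by the tool carry_out, never from a script. Its argument "moves" is a list of rows, each a list of 6 numbers: the shift along the tool's x, y, z in units of 40 mm (1.0 is 40 mm), then the turn, a rotation vector about the tool's x, y, z in units of 8 degrees (1.0 is 8 degrees). A call has 1 to 20 rows; each row shifts and turns the commanded pose from where the row before left it, along the tool's axes as they then stand; what a row does not reach is not made up. A row lasts 1/8 s, in which the tool goes at most 62.5 mm and 10.7 degrees, less where a joint would pass 70% of its speed; a pose out of reach is approached as far as the arm can. A call is refused whole if a number of a shift passes 1 or a number of a turn 1, either way. A call with a gripper value outside its range is refused whole. "fingers" is the finger opening in mm, from 0 to 87, set as the call begins (left out, the last holds). The fingers move at their own pace and stop on an object; "force" is the grip in N (left out, the last holds). Time passes only in rows, so rows that do not move let the fingers close. It gives the time, the measured TCP pose, the force, the opening and the grip force at its end, in the units of the state.
- read_state(): the state, without advancing time (a new reading comes with each control period).
- viewer.camera(name): name is "side" or "top"; returns a dict with "pixels" (420x560x3 uint8, red, green, blue), "range_z" (420x560 float32, m along the optical axis (not along the pixel's ray), 0 where there is no reading), "fx", "fy", "cx", "cy" (pixels), "xyz" and "orientation" of the camera in the world. Camera axes: x right, y down, z forward; pixel columns grow to the right and rows downward; lengths in m; the calibration is good to about 2 mm. A picture is of the moment at which its call begins.
- r.close_job(): hands the job in; it is judged then, once.
The state is a dict: "time": time; "joint_positions": joint angles; "joint_vel": joint speeds; "joint_torque": joint torques, N m; "ee_pos": TCP position; "eef_rot": TCP orientation; "ft_force": force on the tool from outside, world axes, zero at the start; "torque": the same for the moment, N m; "width": finger opening in m; "grip_force": force on a finger pad.
Only numpy, scipy, OpenCV 4.12 (cv2) and the standard library are available. Lean on these libraries where they do the work, as an engineer would, in place of code of your own. Each camera call takes 0.05 s, during which the arm holds its last target. There are 200 camera calls.

## Task

Get the dust extraction at this workbench running: first slide the blast gate on the bench port fully open. Then pull the locking bat on the switch box outward to free it, swing it over to its other notch and let it spring fully home there, and only after that press the big button on top of the box until it snaps and stays in. Leave the other things on the bench where they are.

Things in the scene. Friction and masses are not known exactly. Their poses are not given: they have to be found in the camera images.
- port: Fixed aluminium extraction port, a block 150 x 150 mm and 45 mm high with two guide rails 56 mm high and an 80 mm round throat in its top. Origin on the bench top directly under the inner face of the gate's lip as it is when the gate is shut; the block extends from x = -150 to 0 mm and y = -75 to 75 mm in its own axes, z up. The gate opens along its own +x.
- gate (a joint): Slide of the blast gate, a 4 mm steel plate (top at z = 51 mm) lying over the port with an upright lip across its outer end. 0 = shut, 0.100 m = fully open against its stop; it starts 0 to 0.02. Needs about 2.5 N and stays where it is left.
- gate_lip (a point): Middle of the inner face of the gate's upright steel lip (the face towards the throat), 75 mm above the bench. The lip is 110 mm wide across the port's y, 6 mm thick, reaching from the plate up to 95 mm above the bench. It travels with the gate; pushing this face along the port's +x opens the gate.
- switch: Fixed grey switch box, 100 x 150 mm, 120 mm high. Origin on the bench directly under the bat's upright pivot axis, which lies in the front face; the box spans x = 0 to 100 mm and y = -75 to 75 mm in its own axes, z up. In front, below the bat, is a round toothed steel lock plate reaching 56 mm from the pivot, its top 68 mm above the bench.
- bat_turn (a joint): Turn of the level bat (85 mm above the bench) about its upright pivot, anticlockwise from above. 0 = off notch, pointing from the pivot along the box's own (-0.866, +0.501); 1.05 rad = on notch, along (-0.866, -0.501). A pin under it locks it to within about 0.06 rad of either notch unless pulled out about 12 mm or more. Light friction, no return.
- bat_pull (a joint): How far the bat is pulled outward along its own length, away from the pivot: 0 = home, 0.018 m = stop. A spring draws it in: 5 N at home, 9.5 N at the stop. Let go over a notch it springs home to 0; between the notches it stays about 12 mm out, resting on the teeth.
- bat_knob (a point): Centre of the inner face (towards the pivot) of the bat's black knob, 110 mm from the pivot when home. The knob is a disc 52 mm in diameter, 22 mm thick along the bat. Between it and the lock plate is a bare steel shank, 16 mm in diameter, with only the bench under it: fingers can be put down either side of it, behind the knob, to hook it.
- start (a joint): Travel of the push button on the switch box, 0 = out, 0.011 m = fully in. The resistance rises to a peak of about 7 N in the first 3 mm; past about 8 mm it snaps in and stays in by itself; let go before that it springs out again.
- start_top (a point): Centre of the top face of the black mushroom push button, 54 mm in diameter, facing up, 156 mm above the bench when out; it lies on the box's top, 55 mm from the pivot along the box's own +x. Press straight down.
- tape_mid (a point): Centre of a yellow and black tape measure, 75 x 42 x 66 mm, standing on the bench, to be left alone.
- offcut_mid (a point): Centre of a pale wooden offcut, 180 x 70 x 45 mm, lying on the bench, to be left alone.
- sander_mid (a point): Centre of a cork hand sanding block with wooden grip, 130 x 70 x 52 mm, on the bench, to be left alone.
Things that resemble listed ones, but are neither listed nor needed, are in the scene too. Of the things that look like the port, take the one that is farthest to the robot's right at the start.

How it is judged:
By the outcome, as a careful person would: the job done as asked, in the order asked, and still so for the second after the job is handed in, with the robot touching nothing.
It also fails if it takes over 59 s, if anything falls off the work surface, if the arm or the gripper's body presses on something with over 40 N, if the wrist force passes 120 N, or if a joint passes its speed limit or range.

## Working session

There is one attempt and no reset: what is moved stays moved. The work goes in short steps, Python scripts to look and compute and a tool call to move; the robot and the scene stay as the last step left them, time stands still between calls to the robot, and variables do not carry over. Pictures are saved under pics/ and viewed, at most 10 in all, crops included, and the job is handed in when it is done.

Besides the shell and the picture viewer there is one more tool, called by a JSON object that holds its "method" and its "body". carry_out: Moves the arm, as the interface text tells. Its arguments: {"type":"object","properties":{"moves":{"type":"array","items":{"type":"array","items":{"type":"number"}}},"fingers":{"type":"number"},"force":{"type":"number"}},"required":["moves"]}

```bash
mkdir -p pics
cat > h.py <<'E'
import numpy as np,cv2
from scipy.spatial.transform import Rotation as R
from bench import read_state, viewer, r
def cam(n):
    c=viewer.camera(n); c['R']=R.from_quat(c['orientation']).as_matrix(); return c
def cloud(c):
    z=c['range_z']; v,u=np.mgrid[:z.shape[0],:z.shape[1]]
    p=np.stack([(u-c['cx'])/c['fx']*z,(v-c['cy'])/c['fy']*z,z],-1)
    return p@c['R'].T+np.array(c['xyz'])
def plane(c,u,v,h):
    d=c['R']@np.array([(u-c['cx'])/c['fx'],(v-c['cy'])/c['fy'],1.]); o=np.array(c['xyz'])
    return o+d*(h-o[2])/d[2]
def save(c,n): cv2.imwrite('pics/'+n,c['pixels'][...,::-1])
E
python3 - <<'E'
from h import *
for n in('side','top'):
    c=cam(n); save(c,n+'1.png'); np.savez('/tmp/'+n+'.npz',**c); print(n,c['xyz'],c['fx'],c['R'].round(2).tolist())
s=read_state(); print(s['ee_pos'],s['eef_rot'],s['ft_force'],r.finger_overhang,s['time'])
E
```

```text
side [0.3518142  1.27647654 0.95172644] 413.9734392701827 [[-0.98, -0.09, 0.17], [-0.19, 0.56, -0.8], [-0.02, -0.82, -0.57]]
top [0.19684753 0.06324012 1.85752074] 511.82563187194853 [[0.02, -0.98, 0.22], [-1.0, -0.01, 0.01], [-0.01, -0.22, -0.98]]
[ 0.23621533 -0.57830036  0.23584172] [ 9.81261174e-01  1.92681388e-01 -1.43454934e-04 -6.08631079e-04] [0.39840162 0.23518685 0.16516422] 0.014 0.1
```

View pics/top1.png

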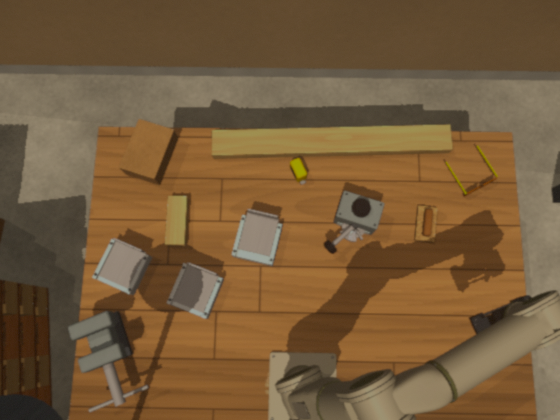

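View pics/side1.png

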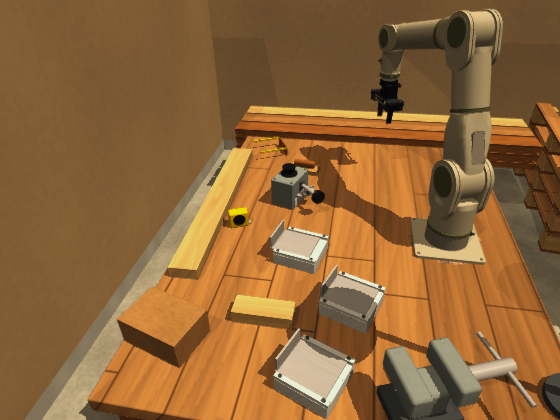

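The top view shows three ports, at (122,266), (195,290) and (258,237). The rightmost one is (258,237), with its lip at its upper edge. The switch box is at (358,211), its button at (361,207) and its knob at (331,245). The sander is at (426,223) and the tape at (299,169).

Run:
```python
from h import *
T=dict(np.load('/tmp/top.npz'));S=dict(np.load('/tmp/side.npz'))
a=cv2.resize(T['pixels'][160:275,225:395],None,fx=4.6,fy=4.6,interpolation=cv2.INTER_CUBIC)
b=cv2.resize(S['pixels'][150:280,230:360],None,fx=4.6,fy=4.6,interpolation=cv2.INTER_CUBIC)
cv2.imwrite('pics/topcrop.png',a[...,::-1]);cv2.imwrite('pics/sidecrop.png',b[...,::-1])
pt,ps=cloud(T),cloud(S)
def rect(P,lo,hi,name):
    q=P[(P[:,2]>lo)&(P[:,2]<hi)]
    if len(q)<8: print(name,len(q));return
    (c,s,an)=cv2.minAreaRect((q[:,:2]*1000).astype(np.float32)); print(name,len(q),np.round(c),np.round(s),round(an,1),'zmed',np.median(q[:,2]).round(4))
tp=pt[195:270,228:288].reshape(-1,3); sp=ps[215:275,260:335].reshape(-1,3)
for n,P in(('T',tp),('S',sp)):
    rect(P,.03,.06,n+'port'); rect(P,.065,.1,n+'lip')
tb=pt[185:260,318:390].reshape(-1,3); sb=ps[155:215,265:330].reshape(-1,3)
for n,P in(('T',tb),('S',sb)):
    rect(P,.112,.125,n+'boxtop'); rect(P,.145,.16,n+'button'); rect(P,.04,.125,n+'all')
# button
c=T; print('knob@85',plane(T,331,245,.085),'but',plane(T,361,207,.156))
```

```text
Tport 1790 [511. 169.] [150. 169.] 77.1 zmed 0.0505
Tlip 109 [533. 173.] [144. 139.] 86.7 zmed 0.0873
Sport 1548 [514. 167.] [155. 168.] 77.2 zmed 0.0525
Slip 163 [509. 244.] [ 91. 318.] 42.5 zmed 0.0879
Tboxtop 832 [ 545. -171.] [149. 223.] 72.7 zmed 0.1188
Tbutton 175 [ 608. -191.] [51. 51.] 26.6 zmed 0.1547
Tall 1513 [ 546. -168.] [153. 228.] 69.5 zmed 0.1142
Sboxtop 326 [ 552. -175.] [154. 216.] 76.5 zmed 0.1213
Sbutton 84 [ 612. -192.] [50. 52.] 74.6 zmed 0.1576
Sall 1223 [ 543. -268.] [384. 224.] 81.2 zmed 0.0905
knob@85 [ 0.48032714 -0.09196812  0.085     ] but [ 0.60157706 -0.1886021   0.156     ]
```

View pics/topcrop.png

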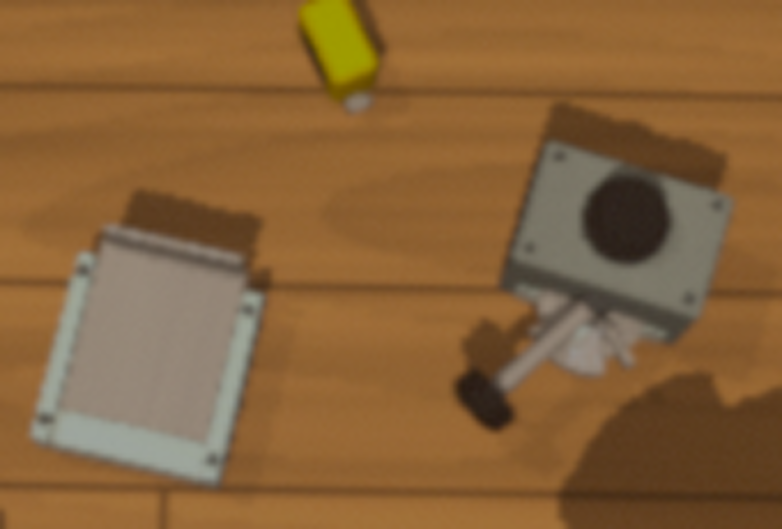

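View pics/sidecrop.png

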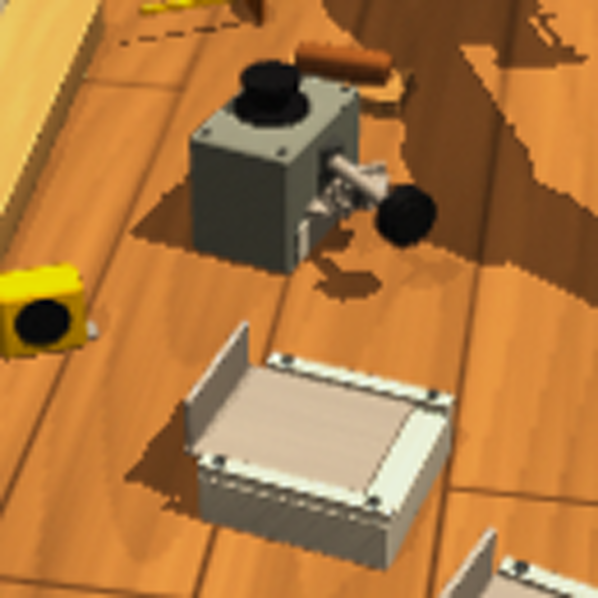

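The crops show the gate lip's top edge running from crop pixel (103,230) to (243,262). The box-top corners are at (548,142), (730,200), (690,322) and (510,262). The bat is in the off notch, with the knob at (485,400).

Run:
```python
from h import *
T=dict(np.load('/tmp/top.npz'));S=dict(np.load('/tmp/side.npz'))
px=lambda a,h: (plane(T,225+(a[0]+.5)/4.6-.5,160+(a[1]+.5)/4.6-.5,h)*1000).round(1)
spx=lambda a,h: (plane(S,230+(a[0]+.5)/4.6-.5,150+(a[1]+.5)/4.6-.5,h)*1000).round(1)
print('lip T',px((103,230),.095),px((243,262),.095),px((174,248),.095))
print('lip S',spx((247,323),.095),spx((188,402),.095))
print('box',[px(a,.12) for a in((548,142),(730,200),(690,322),(510,262))])
print('boxS',[spx(a,.12) for a in((192,142),(290,165),(357,92))])
pt,ps=cloud(T),cloud(S)
for n,c,P,sl in(('T',T,pt,np.s_[185:260,318:390]),('S',S,ps,np.s_[155:215,265:330])):
    q=P[sl].reshape(-1,3);rgb=c['pixels'][sl].reshape(-1,3).astype(int)
    m=(q[:,2]>.112)&(q[:,2]<.125)&(q[:,0]>.55); k,s,a=cv2.minAreaRect((q[m,:2]*1000).astype(np.float32)); print(n,'boxtop',k,s,a)
    m=(q[:,2]>.055)&(q[:,2]<.115)&(rgb.max(1)<60)&(q[:,0]<.53); print(n,'knob',(q[m].mean(0)*1000).round(),m.sum(),(np.ptp(q[m],0)*1000).round())
for n,P,sl in(('T',pt,np.s_[200:225,240:285]),('S',ps,np.s_[218:255,265:290])):
    q=P[sl].reshape(-1,3); q=q[(q[:,2]>.075)&(q[:,2]<.1)&(q[:,0]>.55)&(q[:,0]<.64)]
    print(n,'lip',(q.mean(0)*1000).round(),len(q)); d=np.polyfit(q[:,1],q[:,0],1); print(d, np.degrees(np.arctan(d[0])))
```

```text
lip T [600.6 205.1  95. ] [577.1  97.   95. ] [587.2 150.2  95. ]
lip S [580.8  93.6  95. ] [605.5 199.   95. ]
box [array([ 668.8, -134.4,  120. ]), array([ 625.3, -271.9,  120. ]), array([ 530.7, -239.4,  120. ]), array([ 574.7, -104.9,  120. ])]
boxS [array([ 670.5, -132. ,  120. ]), array([ 579.8, -106.6,  120. ]), array([ 540.8, -243.9,  120. ])]
T boxtop (602.9361572265625, -189.2845458984375) (149.46766662597656, 100.88876342773438) 73.70227813720703
T knob [471. -86. 106.] 70 [38. 35. 22.]
S boxtop (607.23583984375, -188.50875854492188) (153.3749542236328, 104.74537658691406) 75.41082763671875
S knob [480. -86.  93.] 135 [72. 79. 52.]
T lip [590. 151.  91.] 74
[0.22103783 0.55655523] 12.464124190842586
S lip [594. 154.  89.] 103
[0.22271545 0.559237  ] 12.5557350116312
```

{"method": "carry_out", "body": {"moves": [[0.95,-0.94,0,0,0,0],[0.95,-0.94,0,0,0,0],[0.95,-0.94,0,0,0,0],[0.95,-0.94,0,0,0,0],[0.95,-0.94,0,0,0,0],[0.95,-0.94,0,0,0,0],[0.95,-0.94,0,0,0,0],[0.95,-0.94,0,0,0,0],[0.95,-0.94,0,0,0,0],[0.95,-0.94,0,0,0,0],[0.95,-0.94,0,0,0,0],[0.95,-0.94,0,0,0,0],[0.95,-0.94,0,0,0,0],[0.95,-0.94,0,0,0,0],[0.95,-0.94,0,0,0,0],[0,0,0,0,0,-1],[0,0,0,0,0,-1],[0,0,0,0,0,-1],[0,0,0,0,0,-1],[0,0,0,0,0,-1]], "fingers": 0, "force": 20}}

```text
time: 2.6
ee_pos: [0.5506, 0.1589, 0.2362]
eef_rot: [0.855, 0.519, -0.0, -0.0]
ft_force: [-0.4, 0.1, 1.0]
width: 0.0004
grip_force: 0.0
```

{"method": "carry_out", "body": {"moves": [[0,0,0,0,0,-0.93],[0,0,0,0,0,-0.93],[0,0,0.9,0,0,0],[0,0,0.9,0,0,0],[0,0,0.9,0,0,0],[0,0,0.6,0,0,0],[0,0,0.5,0,0,0],[0,0,0,0,0,0]]}}

```text
time: 3.6
ee_pos: [0.55, 0.1588, 0.0833]
eef_rot: [0.782, 0.623, -0.001, -0.001]
ft_force: [-0.1, 0.9, 0.7]
width: 0.0007
grip_force: 0.0
```

Run:
```python
from h import *
c=cam('side'); a=cv2.resize(c['pixels'][170:290,230:360],None,fx=4.6,fy=4.6,interpolation=cv2.INTER_CUBIC)
cv2.imwrite('pics/s2.png',a[...,::-1])
```

```text
(no output)
```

View pics/s2.png

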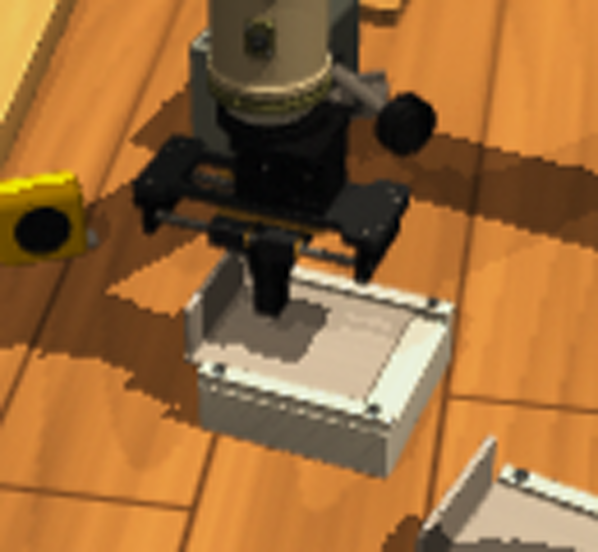

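The fingers are inside the port, behind the lip, and the body is clear above it. Now I'll push along tool +y.

{"method": "carry_out", "body": {"moves": [[0,0.3,0,0,0,0],[0,0.3,0,0,0,0],[0,0.3,0,0,0,0],[0,0.3,0,0,0,0],[0,0.3,0,0,0,0],[0,0.3,0,0,0,0],[0,0.3,0,0,0,0],[0,0.3,0,0,0,0]]}}

```text
time: 4.65
ee_pos: [0.6451, 0.1378, 0.0846]
eef_rot: [0.782, 0.623, 0.0, -0.0]
ft_force: [-2.1, 2.1, 3.2]
width: 0.0008
grip_force: 2.0
```

{"method": "carry_out", "body": {"moves": [[0,0.15,0,0,0,0],[0,0.1,0,0,0,0],[0,0.1,0,0,0,0]]}}

```text
time: 5.03
ee_pos: [0.6579, 0.1345, 0.0844]
eef_rot: [0.782, 0.623, -0.0, -0.0]
ft_force: [-3.1, 1.6, 1.2]
width: 0.0002
grip_force: 1.5
```

{"method": "carry_out", "body": {"moves": [[0,0.1,0,0,0,0],[0,0.1,0,0,0,0]]}}

```text
time: 5.28
ee_pos: [0.6658, 0.1328, 0.0844]
eef_rot: [0.782, 0.623, -0.0, -0.0]
ft_force: [-2.2, 2.3, 0.3]
width: 0.0007
grip_force: 1.4
```

{"method": "carry_out", "body": {"moves": [[0,0.08,0,0,0,0],[0,0.08,0,0,0,0]]}}

```text
time: 5.52
ee_pos: [0.6671, 0.1326, 0.0842]
eef_rot: [0.781, 0.624, -0.005, -0.003]
ft_force: [-38.1, -1.0, 21.1]
width: 0.0005
grip_force: 20.0
```

The force jumped to 38 N with no more travel, so the gate is on its stop. Next I back off, rise, turn and go over the bat.

{"method": "carry_out", "body": {"moves": [[0,-0.25,0,0,0,0],[0,-0.25,0,0,0,0],[0,0,-1,0,0,0],[0,0,-1,0,0,0],[0,0,-1,0,0,-1],[0,0,0,0,0,-1],[0,0,0,0,0,-1],[0,0,0,0,0,-1],[0,0,0,0,0,-1],[0,0,0,0,0,-1],[0,0,0,0,0,-1],[-0.24,-1,0,0,0,0],[-0.24,-1,0,0,0,0],[-0.24,-1,0,0,0,0],[-0.24,-1,0,0,0,0],[-0.24,-1,0,0,0,0],[-0.24,-1,0,0,0,0],[-0.24,-1,0,0,0,0],[0,0,0,0,0,0]], "fingers": 36, "force": 5}}

```text
time: 7.9
ee_pos: [0.4926, -0.1087, 0.2044]
eef_rot: [0.401, 0.916, -0.001, 0.0]
ft_force: [1.0, 0.2, 0.1]
width: 0.0356
grip_force: 0.0
```

Run:
```python
from h import *
T=cam('top');S=cam('side'); pt,ps=cloud(T),cloud(S)
for n,P,sl in(('T',pt,np.s_[185:225,235:290]),('S',ps,np.s_[205:255,240:290])):
    q=P[sl].reshape(-1,3); q=q[(q[:,2]>.075)&(q[:,2]<.1)&(q[:,0]>.55)&(q[:,0]<.75)]
    print(n,'lip',(q.mean(0)*1000).round(),len(q))
s=read_state();print(s['ee_pos'],s['joint_positions'])
a=cv2.resize(T['pixels'][180:280,225:395],None,fx=2.3,fy=2.3,interpolation=cv2.INTER_CUBIC)
b=cv2.resize(S['pixels'][150:250,225:395],None,fx=2.3,fy=2.3,interpolation=cv2.INTER_CUBIC)
cv2.imwrite('pics/c3.png',np.hstack([a,b])[...,::-1])
```

```text
T lip [675. 134.  89.] 89
S lip [679. 135.  89.] 107
[ 0.49408079 -0.10503276  0.20475713] [ 1.13619031  0.24927944 -1.137182    1.7728037   0.23772863  1.26956436
  0.6903117 ]
```

View pics/c3.png

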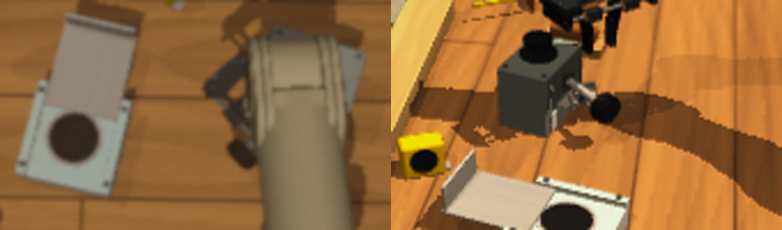

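The gate is fully open: the throat is visible at (73,138) and the lip has moved about 87 mm. The fingers stand over the bat shank. I'll go down astride it.

{"method": "carry_out", "body": {"moves": [[0,0,0.7,0,0,0],[0,0,0.7,0,0,0],[0,0,0.6,0,0,0],[0,0,0.4,0,0,0],[0,0,0.4,0,0,0],[0,0,0.3,0,0,0],[0,0,0,0,0,0]]}}

```text
time: 8.88
ee_pos: [0.4937, -0.1044, 0.08]
eef_rot: [0.398, 0.917, 0.0, -0.001]
ft_force: [0.1, 0.2, 0.3]
width: 0.0357
grip_force: 0.0
```

Run:
```python
from h import *
S=cam('side')
b=cv2.resize(S['pixels'][150:230,260:350],None,fx=6,fy=6,interpolation=cv2.INTER_CUBIC)
cv2.imwrite('pics/c4.png',b[...,::-1])
```

```text
(no output)
```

View pics/c4.png

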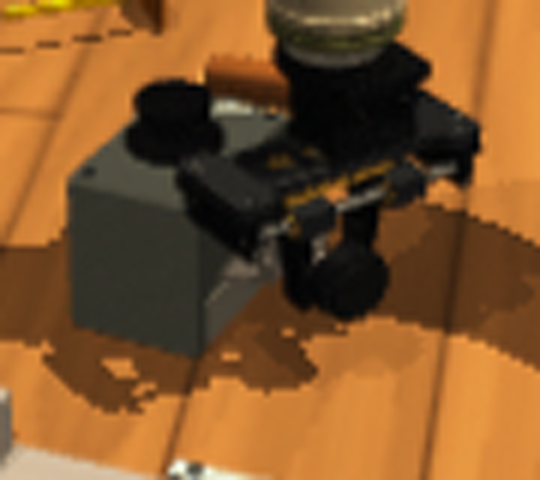

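The fingers straddle the shank behind the knob at about (345,275). I'll narrow the fingers and pull outward.

{"method": "carry_out", "body": {"moves": [[0,0,0,0,0,0],[0,0,0,0,0,0],[0,0,0,0,0,0],[0.1,0,0,0,0,0],[0.1,0,0,0,0,0],[0.1,0,0,0,0,0],[0.1,0,0,0,0,0],[0,0,0,0,0,0]], "fingers": 22}}

```text
time: 9.93
ee_pos: [0.4839, -0.0943, 0.0811]
eef_rot: [0.398, 0.917, -0.001, 0.002]
ft_force: [5.1, -6.5, -1.2]
width: 0.0216
grip_force: 4.1
```

{"method": "carry_out", "body": {"moves": [[0.05,0,0,0,0,0],[0.05,0,0,0,0,0],[0,0,0,0,0,0]]}}

```text
time: 10.3
ee_pos: [0.4814, -0.0917, 0.0811]
eef_rot: [0.399, 0.917, -0.0, 0.002]
ft_force: [5.9, -7.2, -2.1]
width: 0.022
grip_force: 4.5
```

The force is 9.3 N, so the bat is about 17 mm out. I'll start the swing: R ≈ 117 mm, anticlockwise, 5° per row.

{"method": "carry_out", "body": {"moves": [[-0.01,-0.255,0,0,0,-0.625],[-0.01,-0.255,0,0,0,-0.625],[-0.01,-0.255,0,0,0,-0.625],[-0.01,-0.255,0,0,0,-0.625]]}}

```text
time: 10.8
ee_pos: [0.4572, -0.1237, 0.0813]
eef_rot: [0.232, 0.973, -0.0, 0.002]
ft_force: [8.1, -4.1, -2.1]
width: 0.0218
grip_force: 4.4
```

{"method": "carry_out", "body": {"moves": [[-0.01,-0.255,0,0,0,-0.625],[-0.01,-0.255,0,0,0,-0.625],[-0.01,-0.255,0,0,0,-0.625],[-0.01,-0.255,0,0,0,-0.625]]}}

```text
time: 11.3
ee_pos: [0.4456, -0.1618, 0.0814]
eef_rot: [0.059, 0.998, -0.0, 0.002]
ft_force: [8.8, -2.0, -2.8]
width: 0.0218
grip_force: 4.3
```

{"method": "carry_out", "body": {"moves": [[-0.01,-0.255,0,0,0,-0.625],[-0.01,-0.255,0,0,0,-0.625],[-0.01,-0.255,0,0,0,-0.625],[-0.01,-0.255,0,0,0,-0.625],[0,0,0,0,0,0]]}}

```text
time: 11.92
ee_pos: [0.4479, -0.2017, 0.0813]
eef_rot: [-0.115, 0.993, 0.0, 0.002]
ft_force: [8.5, 0.8, -1.3]
width: 0.0221
grip_force: 4.2
```

Run:
```python
from h import *
T=cam('top');S=cam('side'); 
s=read_state();print(s['ee_pos'],s['ft_force'],s['torque'],s['joint_positions'])
a=cv2.resize(T['pixels'][185:285,305:405],None,fx=4,fy=4,interpolation=cv2.INTER_CUBIC)
b=cv2.resize(S['pixels'][140:240,260:360],None,fx=4,fy=4,interpolation=cv2.INTER_CUBIC)
cv2.imwrite('pics/c5.png',np.hstack([a,b])[...,::-1])
```

```text
[ 0.44796642 -0.20146606  0.08143339] [ 9.25284392 -0.64164543 -1.63823923] [ 0.08050454 -1.9784704  -0.18214864] [ 1.39867025  0.49536698 -1.25323124  1.93879172  0.53192771  1.09348083
  1.7235563 ]
```

View pics/c5.png

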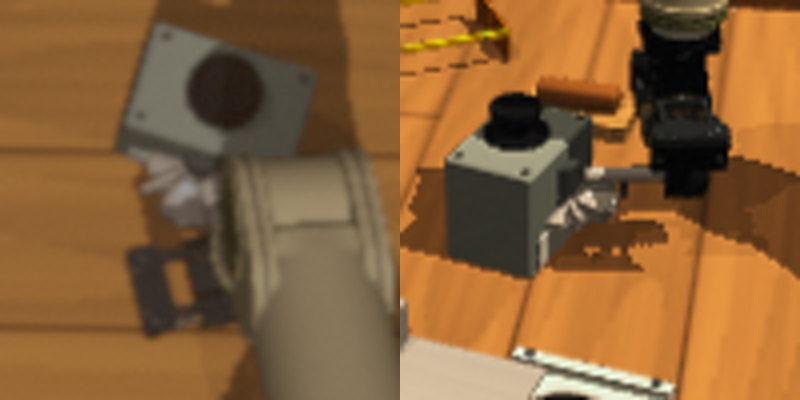

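The bat is swung and the knob is at about (680,170) in the right half. I'll nudge 2° further, then ease inward while watching the spring force.

{"method": "carry_out", "body": {"moves": [[0,-0.1,0,0,0,-0.25],[-0.1,0,0,0,0,0],[-0.1,0,0,0,0,0],[-0.05,0,0,0,0,0],[0,0,0,0,0,0]]}}

```text
time: 12.65
ee_pos: [0.458, -0.2019, 0.0813]
eef_rot: [-0.132, 0.991, 0.0, 0.002]
ft_force: [5.7, 2.4, 1.3]
width: 0.022
grip_force: 3.1
```

The force is still 6.2 N after 10 mm inward, so the pin is dropping into the notch. I'll ease it home.

{"method": "carry_out", "body": {"moves": [[-0.1,0,0,0,0,0],[-0.1,0,0,0,0,0],[-0.1,0,0,0,0,0],[-0.05,0,0,0,0,0],[0,0,0,0,0,0]], "fingers": 36}}

```text
time: 13.28
ee_pos: [0.4698, -0.1993, 0.0804]
eef_rot: [-0.132, 0.991, 0.0, -0.0]
ft_force: [0.4, -1.0, 0.5]
width: 0.0357
grip_force: 0.0
```

{"method": "carry_out", "body": {"moves": [[0,0,-0.5,0,0,0],[0,0,-0.9,0,0,0],[0,0,-0.9,0,0,0],[0,0,-0.9,0,0,0],[0,0,-0.9,0,0,0],[0,0,0,0,0,0]], "fingers": 0}}

```text
time: 14.02
ee_pos: [0.4711, -0.1994, 0.2479]
eef_rot: [-0.131, 0.991, -0.002, 0.002]
ft_force: [-0.1, -0.1, -0.4]
width: 0.0006
grip_force: 0.0
```

Run:
```python
from h import *
T=cam('top');S=cam('side'); P=cloud(S)
q=P[155:235,280:370].reshape(-1,3);rgb=S['pixels'][155:235,280:370].reshape(-1,3).astype(int)
m=(q[:,2]>.055)&(q[:,2]<.115)&(rgb.max(1)<60)&(q[:,0]<.53)&(q[:,0]>.38); print('knob',(q[m].mean(0)*1000).round(),(np.median(q[m],0)*1000).round(),m.sum())
print((P[S['range_z']>0].shape))
for p,z0,z1 in((q,.145,.165),): 
    k=(q[:,2]>z0)&(q[:,2]<z1)&(q[:,0]>.57)&(q[:,0]<.65); print('btn',cv2.minAreaRect((q[k,:2]*1000).astype(np.float32)),np.median(q[k,2]))
a=cv2.resize(T['pixels'][185:285,305:405],None,fx=4,fy=4,interpolation=cv2.INTER_CUBIC)
b=cv2.resize(S['pixels'][140:240,260:360],None,fx=4,fy=4,interpolation=cv2.INTER_CUBIC)
cv2.imwrite('pics/c6.png',np.hstack([a,b])[...,::-1])
```

```text
knob [ 445. -185.   93.] [ 441. -183.   95.] 71
(234298, 3)
btn ((611.7904663085938, -191.38671875), (57.23070526123047, 55.452293395996094), 65.93811798095703) 0.15738511941490618
```

View pics/c6.png

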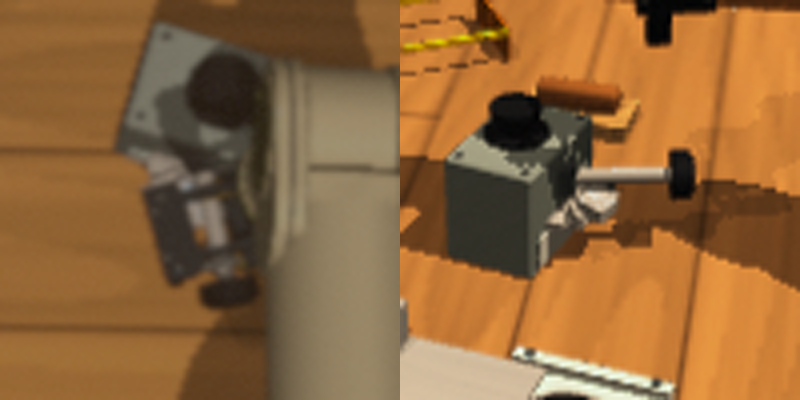

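The knob centre is about 120 mm from the pivot, at (682,173) in the side crop. That puts the bat home in the on notch. Now the button.

{"method": "carry_out", "body": {"moves": [[-0.86,-0.18,0,0,0,0],[-0.86,-0.18,0,0,0,0],[-0.86,-0.18,0,0,0,0],[-0.86,-0.19,0,0,0,0],[0,0,0.6,0,0,0],[0,0,0.6,0,0,0],[0,0,0.4,0,0,0],[0,0,0.1,0,0,0],[0,0,0,0,0,0]]}}

```text
time: 15.25
ee_pos: [0.6104, -0.1919, 0.1769]
eef_rot: [-0.131, 0.991, -0.0, 0.0]
ft_force: [0.3, 0.3, 0.1]
width: 0.0006
grip_force: 0.0
```

{"method": "carry_out", "body": {"moves": [[0,0,0.1,0,0,0],[0,0,0.1,0,0,0],[0,0,0.1,0,0,0],[0,0,0.1,0,0,0],[0,0,0.05,0,0,0],[0,0,0,0,0,0]]}}

```text
time: 16.0
ee_pos: [0.6108, -0.1919, 0.1595]
eef_rot: [-0.131, 0.991, -0.0, 0.001]
ft_force: [-0.6, -0.3, 6.4]
width: 0.0007
grip_force: 3.5
```

{"method": "carry_out", "body": {"moves": [[0,0,0.04,0,0,0],[0,0,0.03,0,0,0],[0,0,0,0,0,0]]}}

```text
time: 16.38
ee_pos: [0.611, -0.1919, 0.1591]
eef_rot: [-0.131, 0.991, -0.001, 0.001]
ft_force: [-9.2, 0.2, 25.7]
width: 0.0007
grip_force: 13.0
```

The button is at its hard stop, fully in. I'll retreat up and away, then check.

{"method": "carry_out", "body": {"moves": [[0,0,-0.3,0,0,0],[0,0,-0.8,0,0,0],[0,0,-0.9,0,0,0],[0,0,-0.9,0,0,0],[0,0.9,0,0,0,0],[0,0.9,0,0,0,0],[0,0.9,0,0,0,0],[0,0.9,0,0,0,0],[0,0,0,0,0,0]]}}

```text
time: 17.5
ee_pos: [0.5721, -0.0494, 0.2722]
eef_rot: [-0.134, 0.991, -0.0, 0.0]
ft_force: [1.1, -0.3, -0.1]
width: 0.0005
grip_force: 0.0
```

Run:
```python
from h import *
for n in('side','top'):
    S=cam(n); P=cloud(S).reshape(-1,3); d=np.hypot(P[:,0]-.611,P[:,1]+.1915)
    k=(d<.02)&(P[:,2]>.1)&(P[:,2]<.2); print(n,'btn',k.sum(),np.median(P[k,2]))
    k=(P[:,2]>.075)&(P[:,2]<.1)&(abs(P[:,0]-.675)<.05)&(abs(P[:,1]-.134)<.06); print('lip',P[k].mean(0),k.sum())
    k=(P[:,2]>.06)&(P[:,2]<.115)&(np.hypot(P[:,0]-.442,P[:,1]+.205)<.045)&(S['pixels'].reshape(-1,3).max(1)<60); print('knob',P[k].mean(0),k.sum())
```

```text
side btn 62 0.14769937176406794
lip [0.6793187  0.1350964  0.08902206] 105
knob [ 0.43883991 -0.18450733  0.09491658] 69
top btn 40 0.1474262246814112
lip [0.67565293 0.13418468 0.0899248 ] 80
knob [nan nan nan] 0<stdin>:6: RuntimeWarning: Mean of empty slice.
  ret = um.true_divide(
```

```bash
python3 -c "
from h import *
print(r.close_job())"
```

```text
the job is handed in; nothing more can be done
None
```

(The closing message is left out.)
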